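# Set the blast-air needle valve on the bench manifold

## Task

On the bench air manifold, first push the selector grip along its track to the end stop farthest from the handwheel. Then turn the handwheel by its upright handle clockwise (seen from above) until the valve is shut against its stop, and from there back it off (anticlockwise) exactly two full turns. Finish still gripping the handle at that setting, because the sprung stem creeps shut if it is let go; leave the other things on the bench where they are.

Things in the scene. Friction and masses are not known exactly. Their poses are not given: they have to be found in the camera images.
- manifold: fixed bench air manifold: dark base plate 100 mm (x) by 360 mm (y) by 12 mm with an aluminium bar 46 by 310 mm on it, top at 48 mm. Origin: centre of its underside, on the bench; z up, y along the bar. The selector track is on the -y half, the handwheel on the +y half, a flat gauge (top at 61 mm) between them, its axis at x 0, y +100 mm. Three pipe tails come out on the +x side and go down into the bench, within 90 mm of the centre line and below 45 mm
- selector (a joint): position of the selector grip, m: 0 = end stop nearest the handwheel, 0.080 = end stop farthest from it (grip moved to the manifold's -y). About 2 N of friction; it stays where it is left
- selector_top (a point): centre of the top of the selector grip, a black upright block 24 mm (manifold x) by 18 mm (along the track) by 42 mm high; its top is 95.5 mm above the bench, the track under it 53 mm. It can be pinched across the 24 mm or pushed
- valve (a joint): opening angle of the handwheel, rad, counted over several turns: 0 = shut against the stop, grows as it turns anticlockwise seen from above; the other end of its travel is 22 rad. It starts less than one turn open. At 0 the handle lies on the manifold's +x side of the axis (over the pipe tail); at angle a it lies a farther round anticlockwise. Friction about 0.07 N m, and a closing spring of 0.011 N m per rad: beyond about one turn open it creeps shut when let go
- valve_axis (a point): centre of the handwheel on its vertical axis, 101 mm above the bench, at mid height of the rim. Dark steel wheel, rim 102 mm over all, bar 12 mm thick, hub top at 111 mm above the bench (109 mm for the boss under the handle)
- handle: the black revolving handle standing upright on the wheel, its axis 45 mm from the wheel's axis: round, 20 to 21 mm diameter, 50 mm tall, spins freely on its own pin, so that the gripper can keep its heading while it carries the handle round. Origin: centre of its underside, 108.5 mm above the bench (top at 158.5 mm); its heading has no meaning
- handle_mid (a point): point on the handle's axis to grip, 28 mm above its underside, 136.5 mm above the bench
- file: loose bystander: flat file 240 mm long with a wooden grip, 20 mm high, in front of the manifold. Origin: underside, x along it
- spanner: loose bystander: steel spanner 150 mm long, 8 mm high, in front of the handwheel
- jar: loose bystander: small glass jar 48 mm diameter, 50 mm high, behind the manifold
- sanding_block: loose bystander: cork block 45 by 70 by 28 mm, behind the selector track
- bowl: loose bystander: white bowl 120 mm diameter, 45 mm high, on the left
- mallet: loose bystander: wooden mallet 230 mm long, about 30 mm high, on the right
- brush: loose bystander: brush 170 mm long, 20 mm high, on the left
- tin: loose bystander: round flat tin 66 mm diameter, 28 mm high, on the right

How it is judged:
By the outcome, as a careful person would: the job done as asked, in the order asked, and still so for the second after the job is handed in, while the arm keeps its last pose, push and grip.
It also fails if it takes over 72 s, if anything falls off the work surface, if the arm or the gripper's body presses on something with over 40 N, if the wrist force passes 120 N, or if a joint passes its speed limit or range.

## Robot

A 7-joint arm with a two-finger parallel gripper is mounted at the origin on the work surface. World frame = base frame: x ahead of the robot, y to its left, z up, the work surface at z = 0. Lengths are in m, angles in rad, forces in N, time in s.
With the tool pointing down it reaches from about 0.425 to 0.875 m from the base axis. Payload 4.7 kg.
Tool frame: the origin (TCP) lies on the centre line of the jaws, within the pads' length; the fingertips stand 8 mm ahead of it and the grasp point (between the pads) lies 11 mm behind it; z points along the fingers, y is the direction in which the jaws open and shut (so a half turn about z gives the same grasp; the last joint's range is limited). The gripper opens to 87 mm and grips with 3 to 60 N. Pads are 19 mm wide; open, the fingers measure 117 mm over their backs; the gripper's body (75 mm by 190 mm) begins 51 mm behind the grasp point.
Start: joints at [1.266, 0.321, -0.07, 1.45, 0.023, 1.371, -0.057], TCP at [0.204, -0.617, 0.231] pointing down, gripper open.
Joint ranges: [-2.86, 2.86], [-0.3, 2.09], [-1.38, 1.24], [0.06, 2.45], [-1.56, 4.7], [0.09, 2.05], [-2.69, 2.69]. Speed limits (rad/s): [2.57, 2.57, 3.14, 3.14, 3.14, 3.14, 3.14].

## Interface

Orientations are given as a rotation vector (axis times angle).
In Python, from bench import status, optics, order gives the robot as it stands.
- The arm moves only by the tool step_arm, never from a script. Its argument "rows" is a list of rows, each a list of 3 entries, a list of its own where there are three numbers: the turn, a rotation vector about the tool's x, y, z in degrees, then the shift along the tool's x, y, z in mm, then the finger opening in mm, from 0 to 87. A call has 1 to 12 rows; each row shifts and turns the pose as measured when the row begins, along the tool's axes as they then stand; what a row does not reach is not made up. A row lasts 1/12 s, in which the tool goes at most 41.7 mm and 7.16 degrees, less where a joint would pass 70% of its speed; a pose out of reach is approached as far as the arm can. A call is refused whole if a number of a shift passes 41.7 or a number of a turn 7.16, either way. A call with a gripper value outside its range is refused whole. The fingers move at their own pace and stop on an object; "grip_force" is the grip in N (left out, the last holds). Time passes only in rows, so rows that do not move let the fingers close. It gives the time, the measured TCP pose, the force and the opening at its end, in the units of the state.
- status.get_state(): the state, without advancing time (a new reading comes with each control period).
- optics.get_image(name): name is "side" or "top" or "wrist"; returns a dict with "frame" (420x560x3 uint8, red, green, blue), "range_z" (420x560 float32, m along the optical axis (not along the pixel's ray), 0 where there is no reading), "K" (3x3 intrinsics, pixels), "R" (3x3) and "t" (3): a world point X has camera coordinates R X + t. Camera axes: x right, y down, z forward; pixel columns grow to the right and rows downward; lengths in m; the calibration is good to about 2 mm. The wrist camera is an equidistant fisheye: a pixel r from the principal point sees the ray r / f radians off the axis. A picture is of the moment at which its call begins.
- order.close_job(): hands the job in, once; it reports no verdict.
The state is a dict: "time": time; "joint_positions": joint angles; "qd": joint speeds; "joint_torque": joint torques, N m; "position": TCP position; "tool_rot": TCP orientation; "ft_force": force on the tool from outside, world axes, zero at the start; "torque": the same for the moment, N m; "grip_width": opening from 0.0 (shut) to 1.0 (fully open).
Only numpy, scipy, OpenCV 4.12 (cv2) and the standard library are available. Lean on these libraries where they do the work, as an engineer would, in place of code of your own. Each camera call takes 0.05 s, during which the arm holds its last target.

## Working session

There is one attempt and no reset: what is moved stays moved. The work goes in short steps, Python scripts to look and compute and a tool call to move; the robot and the scene stay as the last step left them, time stands still between calls to the robot, and variables do not carry over. Pictures are saved under pics/ and viewed, and the job is handed in when it is done.

Besides the shell and the picture viewer there is one more tool, called after "Emit:" as name(argument=value, ...), one argument or row to a line, values as JSON. step_arm: Moves the arm, as the interface text tells. Its arguments: {"type":"object","properties":{"rows":{"type":"array"},"grip_force":{"type":"number"}},"required":["rows"]}

```bash
mkdir -p pics; python3 - <<'E'
from bench import status, optics
import cv2,numpy as np
print(status.get_state())
for n in ["top","side"]:
    d=optics.get_image(n); cv2.imwrite(f"pics/{n}0.png",d["frame"][:,:,::-1]); np.savez(f"{n}0.npz",**d); print(n,d["K"],d["R"],d["t"])
E
```

```text
{'time': 0.0, 'joint_positions': array([ 1.26609363,  0.32181007, -0.07010212,  1.45168127,  0.02258561,
        1.37079646, -0.0568901 ]), 'qd': array([-0.00090349, -0.0018492 , -0.00053377,  0.00211735, -0.0016248 ,
       -0.00075326, -0.0004995 ]), 'joint_torque': array([-8.85932459e-04, -4.91290784e+01, -4.04230328e-01, -3.12524736e+01,
       -6.38586120e-02,  4.39903478e-02,  1.80799534e-04]), 'position': array([ 0.20352749, -0.61674268,  0.22946688]), 'tool_rot': array([-3.09990564e+00, -4.98443435e-01,  5.98147749e-04]), 'ft_force': array([-1.33717599,  0.34621093,  0.68332266]), 'torque': array([ 0.00932965, -0.00912853, -0.02904555]), 'grip_width': 0.998557978289056}
top [[498.16593082   0.         283.82224417]
 [  0.         498.16593082 203.93816618]
 [  0.           0.           1.        ]] [[ 1.22399485e-01 -9.92480871e-01  2.95914966e-04]
 [-9.70996997e-01 -1.19811638e-01 -2.06905785e-01]
 [ 2.05385488e-01  2.50378290e-02 -9.78360827e-01]] [-0.06771812  0.54465901  1.40068662]
side [[417.68475009   0.         278.57705758]
 [  0.         417.68475009 212.9141308 ]
 [  0.           0.           1.        ]] [[-0.7195366  -0.69408256 -0.02272619]
 [-0.43675712  0.47773226 -0.76224347]
 [ 0.53991693 -0.53853625 -0.64689135]] [0.38774842 0.33543756 1.10599461]
```

View pics/top0.png

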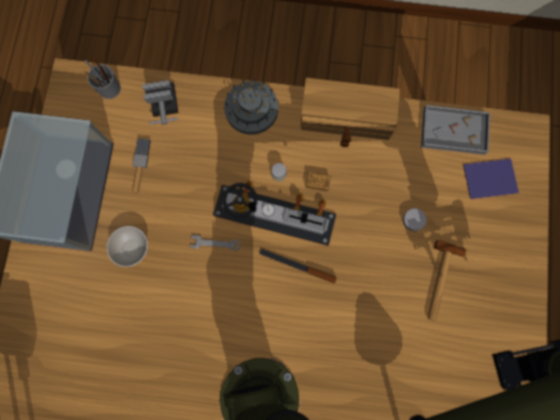

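View pics/side0.png

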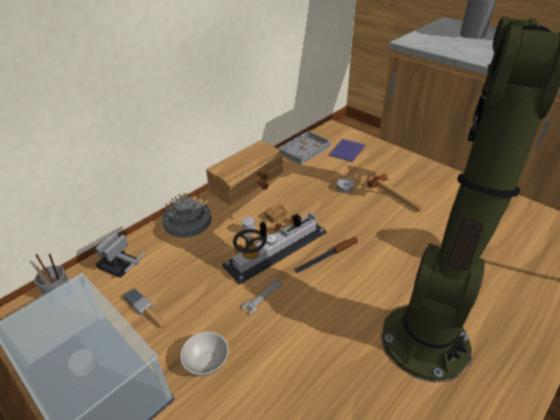

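The top view shows the manifold around (275,213), with the wheel at (240,198) and the selector near (305,215). The side view shows the wheel at (250,240), the handle at (263,230) and the grip at (297,222). I'll zoom in on both.

```bash
python3 - <<'E'
import cv2,numpy as np
for n,(x,y,w,h) in dict(top=(205,160,140,100),side=(215,195,140,100)).items():
    f=np.load(n+"0.npz")["frame"][y:y+h,x:x+w,::-1]
    f=np.clip(f.astype(float)*1.6,0,255).astype(np.uint8)
    cv2.imwrite(f"pics/{n}0z.png",cv2.resize(f,None,fx=5.7,fy=5.7,interpolation=cv2.INTER_CUBIC))
E
```

```text
(no output)
```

View pics/top0z.png

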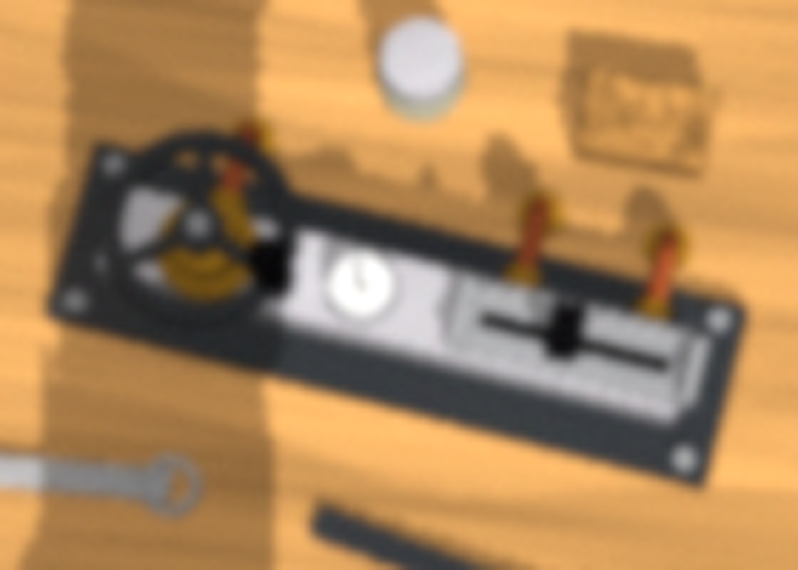

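View pics/side0z.png

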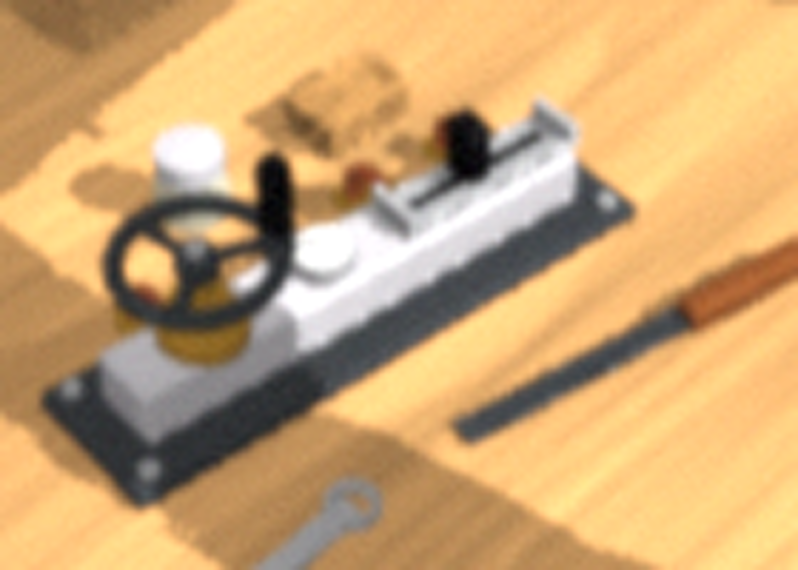

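In the zoomed top view the plate corners are about (105,145), (745,300), (705,485) and (52,318), the hub is at (199,222), the handle at (272,262) and the grip at (565,330). In the zoomed side view the hub is at (196,252), the handle top at (275,160) and the grip top at (467,118).

```bash
cat > h.py <<'E'
import numpy as np
def ray(d,u,v):
    K,R,t=d["K"],d["R"],d["t"]; c=-R.T@t
    r=R.T@np.array([(u-K[0,2])/K[0,0],(v-K[1,2])/K[1,1],1.]); return c,r/np.linalg.norm(r)
def onz(d,u,v,z):
    c,r=ray(d,u,v); return c+r*(z-c[2])/r[2]
def tri(rs):
    A=0;b=0
    for c,r in rs:
        P=np.eye(3)-np.outer(r,r);A=A+P;b=b+P@c
    return np.linalg.solve(A,b)
def pts(d):
    K,R,t=d["K"],d["R"],d["t"]; z=d["range_z"].astype(float)
    v,u=np.indices(z.shape)
    X=np.stack([(u-K[0,2])/K[0,0]*z,(v-K[1,2])/K[1,1]*z,z],-1)
    return (X-t)@R
E
python3 - <<'E'
from h import *
T=dict(np.load("top0.npz"));S=dict(np.load("side0.npz"))
zt=lambda x,y:((x+.5)/5.7-.5+205,(y+.5)/5.7-.5+160)
zs=lambda x,y:((x+.5)/5.7-.5+215,(y+.5)/5.7-.5+195)
cs=[onz(T,*zt(*p),.012) for p in [(105,145),(745,300),(705,485),(52,318)]]
print(np.round(cs,4)); 
for i in range(4): print(np.linalg.norm(cs[i]-cs[(i+1)%4]))
print("centre",np.mean(cs,0)); d=(cs[0]+cs[3]-cs[1]-cs[2]);y=d/np.linalg.norm(d);print("yaw of +y",np.degrees(np.arctan2(y[1],y[0])))
x=np.array([y[1],-y[0],0]);print("axis pred",np.mean(cs,0)+.1*y)
print("side corners",[np.round(onz(S,*zs(*p),.012),4) for p in [(45,400),(140,500),(632,208)]])
print("hub top",onz(T,*zt(199,222),.111),onz(S,*zs(196,252),.111),tri([ray(T,*zt(199,222)),ray(S,*zs(196,252))]))
print("handle side",onz(S,*zs(275,160),.1585),"top",onz(T,*zt(275,255),.1585))
print("sel",onz(S,*zs(467,118),.0955),onz(T,*zt(566,320),.0955))
for n,d in (("T",T),("S",S)):
    P=pts(d); c=np.mean(cs,0); q=(P-c); 
    m=(abs(q@x)<.09)&(abs(q@y)<.19)&(d["range_z"]>0)
    h=m&(P[...,2]>.13)&(P[...,2]<.17); print(n,"handle",h.sum(),P[h].mean(0) if h.any() else 0,P[h][:,2].max() if h.any() else 0)
    h=m&(P[...,2]>.088)&(q@y<0)&(P[...,2]<.11); print(n,"sel",h.sum(),P[h].mean(0) if h.any() else 0)
    h=m&(P[...,2]>.09)&(P[...,2]<.115)&(q@y>.03); print(n,"wheel",h.sum(),P[h].mean(0),P[h].min(0),P[h].max(0))
E
```

```text
[[ 0.594   0.1915  0.012 ]
 [ 0.552  -0.1561  0.012 ]
 [ 0.4518 -0.1454  0.012 ]
 [ 0.4977  0.2053  0.012 ]]
0.35012733649776123
0.10072893180022452
0.35370107415994106
0.09734865951758567
centre [0.52386714 0.02381813 0.012     ]
yaw of +y 82.83015662891786
axis pred [0.53634825 0.12303618 0.012     ]
side corners [array([0.5917, 0.1985, 0.012 ]), array([0.5   , 0.2105, 0.012 ]), array([ 0.4525, -0.1402,  0.012 ])]
hub top [0.53766091 0.12411694 0.111     ] [0.53586286 0.12762915 0.111     ] [0.53879308 0.12480819 0.10698552]
handle side [0.51744562 0.08423949 0.1585    ] top [0.51616207 0.08031516 0.1585    ]
sel [ 0.5152636  -0.06255843  0.0955    ] [ 0.51384371 -0.06210031  0.0955    ]
T handle 57 [0.51507474 0.08467491 0.15298167] 0.16413029314053262
T sel 51 [ 0.51156452 -0.06099024  0.09453183]
T wheel 522 [0.53784856 0.12767482 0.1059725 ] [0.48761444 0.07476519 0.09509017] [0.58814047 0.175445   0.11479743]
S handle 70 [0.51412213 0.08905553 0.14761013] 0.16176976183615363
S sel 40 [ 0.51193004 -0.05937946  0.09450895]
S wheel 430 [0.53500914 0.12851481 0.10652989] [0.48693002 0.07773547 0.09106702] [0.5846643  0.17691627 0.1147189 ]
```

```bash
cat > go.py <<'E'
import numpy as np,sys
from scipy.spatial.transform import Rotation as R
from bench import status
def rows(tgt,yaw_y,n,s=None):
    """tool-down; yaw_y: heading of tool y in deg; equal world steps, n rows"""
    s=s or status.get_state(); p=s["position"]; r=R.from_rotvec(s["tool_rot"])
    x=np.array([np.sin(np.radians(-yaw_y)),np.cos(np.radians(yaw_y)),0]) # x = y x z, z=(0,0,-1)
    y=np.array([np.cos(np.radians(yaw_y)),np.sin(np.radians(yaw_y)),0]); z=np.array([0,0,-1.]); x=np.cross(y,z)
    rt=R.from_matrix(np.stack([x,y,z],1)); dr=(r.inv()*rt).as_rotvec()
    print("pos",np.round(p,4),"turn needed deg",np.round(np.degrees(dr),2),"F",np.round(s["ft_force"],1),"w",round(s["grip_width"]*87,1),"t",round(s["time"],2),"q",np.round(s["joint_positions"],2))
    st=(np.array(tgt)-p)/n
    for k in range(n):
        print(np.round(np.degrees(dr)/n,2),np.round((r*R.from_rotvec(dr*k/n)).inv().apply(st)*1000,1))
if __name__=="__main__":
    a=[float(v) for v in sys.argv[1:]]; rows(a[:3],a[3],int(a[4]))
E
python3 go.py .518 -.027 .2 -7.1 20
```

```text
pos [ 0.2035 -0.6168  0.2296] turn needed deg [-9.000e-02 -5.000e-02 -6.463e+01] F [-0.9 -0.5 -0. ] w 87.1 t 0.1 q [ 1.27  0.32 -0.07  1.45  0.02  1.37 -0.06]
[-0.   -0.   -3.23] [ 24.2 -23.1   1.5]
[-0.   -0.   -3.23] [ 25.4 -21.7   1.5]
[-0.   -0.   -3.23] [ 26.6 -20.2   1.5]
[-0.   -0.   -3.23] [ 27.7 -18.7   1.5]
[-0.   -0.   -3.23] [ 28.7 -17.1   1.5]
[-0.   -0.   -3.23] [ 29.6 -15.4   1.5]
[-0.   -0.   -3.23] [ 30.5 -13.7   1.5]
[-0.   -0.   -3.23] [ 31.2 -12.    1.5]
[-0.   -0.   -3.23] [ 31.8 -10.2   1.5]
[-0.   -0.   -3.23] [32.3 -8.4  1.5]
[-0.   -0.   -3.23] [32.8 -6.6  1.5]
[-0.   -0.   -3.23] [33.1 -4.7  1.5]
[-0.   -0.   -3.23] [33.3 -2.8  1.5]
[-0.   -0.   -3.23] [33.4 -1.   1.5]
[-0.   -0.   -3.23] [33.4  0.9  1.5]
[-0.   -0.   -3.23] [33.3  2.8  1.5]
[-0.   -0.   -3.23] [33.1  4.7  1.5]
[-0.   -0.   -3.23] [32.8  6.5  1.5]
[-0.   -0.   -3.23] [32.4  8.4  1.5]
[-0.   -0.   -3.23] [31.8 10.2  1.5]
```

Emit:
step_arm(
  rows=[
    [[0,0,-3.2],[24,-23,1.5],0],
    [[0,0,-3.2],[25,-22,1.5],0],
    [[0,0,-3.2],[26.5,-20,1.5],0],
    [[0,0,-3.2],[27.5,-19,1.5],0],
    [[0,0,-3.2],[29,-17,1.5],0],
    [[0,0,-3.2],[30,-15,1.5],0],
    [[0,0,-3.2],[30,-14,1.5],0],
    [[0,0,-3.2],[31,-12,1.5],0],
    [[0,0,-3.2],[32,-10,1.5],0],
    [[0,0,-3.2],[32,-8,1.5],0],
    [[0,0,-3.2],[33,-6.5,1.5],0],
    [[0,0,-3.2],[33,-5,1.5],0],
  ],
  grip_force=40,
)

```text
time: 1.1
position: [0.3876, -0.2522, 0.2031]
tool_rot: [-2.746, -1.506, 0.011]
ft_force: [-0.2, -1.0, 0.2]
grip_width: 0.171
```

```bash
python3 go.py .518 -.027 .2 -7.1 9
```

```text
pos [ 0.3876 -0.2522  0.2031] turn needed deg [ -0.68  -0.06 -25.42] F [-0.2 -1.   0.2] w 14.8 t 1.1 q [ 0.95 -0.04 -0.41  1.91 -0.02  1.28 -0.03]
[-0.08 -0.01 -2.82] [28.9 -1.2  0.3]
[-0.08 -0.01 -2.82] [28.9  0.2  0.3]
[-0.08 -0.01 -2.82] [28.9  1.6  0.3]
[-0.08 -0.01 -2.82] [28.8  3.   0.3]
[-0.08 -0.01 -2.82] [28.6  4.4  0.3]
[-0.08 -0.01 -2.82] [28.3  5.8  0.3]
[-0.08 -0.01 -2.82] [28.   7.2  0.3]
[-0.08 -0.01 -2.82] [27.6  8.6  0.3]
[-0.08 -0.01 -2.82] [27.1 10.   0.3]
```

Emit:
step_arm(
  rows=[
    [[0,0,-2.8],[29,-1,0],0],
    [[0,0,-2.8],[29,0,0],0],
    [[0,0,-2.8],[29,1.5,0],0],
    [[0,0,-2.8],[29,3,0],0],
    [[0,0,-2.8],[28.5,4.5,0],0],
    [[0,0,-2.8],[28,6,0],0],
    [[0,0,-2.8],[28,7,0],0],
    [[0,0,-2.8],[27.5,8.5,0],0],
    [[0,0,-2],[25,9,0],0],
    [[0,0,0],[0,0,0],0],
  ],
)

```text
time: 1.93
position: [0.5176, -0.0062, 0.2002]
tool_rot: [-2.326, -2.089, 0.007]
ft_force: [-1.7, 0.4, 0.1]
grip_width: 0.006
```

```bash
python3 go.py .518 -.027 .08 -7.1 4; python3 - <<'E'
from bench import optics
import cv2
d=optics.get_image("wrist");cv2.imwrite("pics/w1.png",d["frame"][:,:,::-1])
E
```

```text
pos [ 0.5176 -0.0062  0.2002] turn needed deg [-0.8  -0.36  0.95] F [-1.7  0.4  0.1] w 0.5 t 1.93 q [ 0.63  0.11 -0.71  1.79  0.07  1.28 -0.2 ]
[-0.2  -0.09  0.24] [-5.4  1.1 30. ]
[-0.2  -0.09  0.24] [-5.3  1.  30. ]
[-0.2  -0.09  0.24] [-5.3  0.9 30. ]
[-0.2  -0.09  0.24] [-5.2  0.8 30. ]
```

View pics/w1.png

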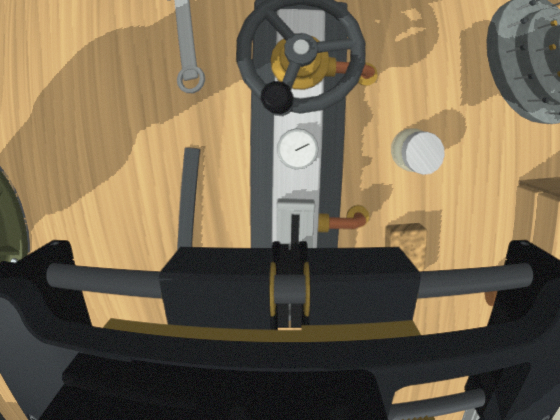

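The wrist view shows the wheel hub at (300,45), the handle at (277,97), the gauge at (297,148) and the fingers lined up over the track. Now I'll go down behind the grip.

Emit:
step_arm(
  rows=[
    [[-0.4,0,0.4],[-5,1,25],0],
    [[-0.4,0,0.4],[-5,1,30],0],
    [[0,0,0],[-5,1,30],0],
    [[0,0,0],[-5,1,30],0],
    [[0,0,0],[0,0,0],0],
  ],
)

```text
time: 2.4
position: [0.5178, -0.0332, 0.082]
tool_rot: [2.358, 2.073, 0.003]
ft_force: [-1.0, -0.6, -1.2]
grip_width: 0.006
```

```bash
python3 go.py .509 -.095 .08 -7.1 8;python3 - <<'E'
from bench import optics
import cv2
d=optics.get_image("wrist");cv2.imwrite("pics/w2.png",d["frame"][:,:,::-1])
d=optics.get_image("side");cv2.imwrite("pics/s2.png",cv2.resize(d["frame"][170:300,200:370,::-1],None,fx=4.5,fy=4.5))
E
```

```text
pos [ 0.5178 -0.0332  0.082 ] turn needed deg [ 0.15 -0.02 -0.24] F [-1.  -0.6 -1.2] w 0.5 t 2.4 q [ 0.63  0.23 -0.67  1.93  0.17  1.04 -0.25]
[ 0.02 -0.   -0.03] [-7.8 -0.1  0.3]
[ 0.02 -0.   -0.03] [-7.8 -0.1  0.3]
[ 0.02 -0.   -0.03] [-7.8 -0.1  0.3]
[ 0.02 -0.   -0.03] [-7.8 -0.1  0.3]
[ 0.02 -0.   -0.03] [-7.8 -0.1  0.3]
[ 0.02 -0.   -0.03] [-7.8 -0.1  0.3]
[ 0.02 -0.   -0.03] [-7.8 -0.1  0.3]
[ 0.02 -0.   -0.03] [-7.8 -0.1  0.3]
```

View pics/s2.png

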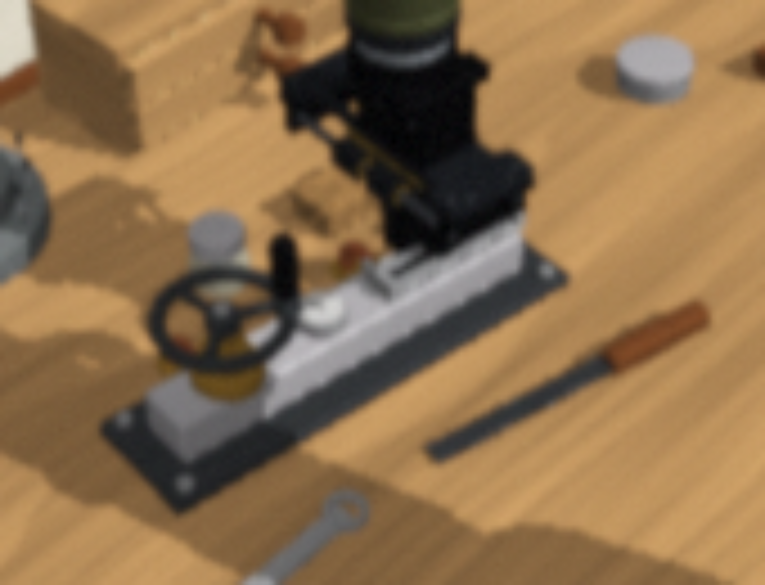

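The fingers stand on the track on the wheel side of the grip and touch nothing. I'll push now.

Emit:
step_arm(
  rows=[
    [[0,0,0],[-5,0,0],0],
    [[0,0,0],[-5,0,0],0],
    [[0,0,0],[-5,0,0],0],
    [[0,0,0],[-5,0,0],0],
    [[0,0,0],[-5,0,0],0],
    [[0,0,0],[-5,0,0],0],
    [[0,0,0],[-5,0,0],0],
    [[0,0,0],[-5,0,0],0],
  ],
)

```text
time: 3.17
position: [0.5208, -0.0717, 0.0956]
tool_rot: [2.345, 2.069, 0.027]
ft_force: [-0.2, 2.2, -1.6]
grip_width: 0.003
```

```bash
python3 go.py .509 -.095 .08 -7.1 1
```

```text
pos [ 0.5208 -0.0717  0.0956] turn needed deg [ 1.26 -0.21 -0.07] F [-0.2  2.2 -1.6] w 0.2 t 3.17 q [ 0.69  0.21 -0.65  1.92  0.14  1.04 -0.15]
[ 1.26 -0.21 -0.07] [-24.7  -9.2  15.3]
```

Emit:
step_arm(
  rows=[
    [[0.6,0,0],[1,-4,7],0],
    [[0.6,0,0],[1,-4,7],0],
    [[0,0,0],[0,0,0],0],
  ],
)

```text
time: 3.42
position: [0.5134, -0.0719, 0.081]
tool_rot: [2.359, 2.074, 0.003]
ft_force: [-0.2, 2.0, -1.0]
grip_width: 0.005
```

```bash
python3 go.py .509 -.095 .08 -7.1 4
```

```text
pos [ 0.5134 -0.0719  0.081 ] turn needed deg [ 0.09 -0.05 -0.25] F [-0.2  2.  -1. ] w 0.4 t 3.42 q [ 0.68  0.23 -0.65  1.93  0.16  1.03 -0.17]
[ 0.02 -0.01 -0.06] [-5.9 -0.3  0.2]
[ 0.02 -0.01 -0.06] [-5.9 -0.4  0.3]
[ 0.02 -0.01 -0.06] [-5.9 -0.4  0.3]
[ 0.02 -0.01 -0.06] [-5.9 -0.4  0.3]
```

Emit:
step_arm(
  rows=[
    [[0,0,0],[-5,-0.5,1],0],
    [[0,0,0],[-5,-1,1.5],0],
    [[0,0,0],[-3,-1,1],0],
    [[0,0,0],[-2,0,0.5],0],
    [[0,0,0],[0,0,0],0],
  ],
)

```text
time: 3.83
position: [0.5097, -0.0859, 0.0766]
tool_rot: [-2.357, -2.077, -0.006]
ft_force: [1.0, 2.0, -0.3]
grip_width: 0.005
```

```bash
python3 go.py .509 -.095 .08 -7.1 1
```

```text
pos [ 0.5097 -0.0859  0.0766] turn needed deg [ 0.15 -0.18 -0.1 ] F [ 1.   2.  -0.3] w 0.5 t 3.83 q [ 0.7   0.23 -0.64  1.94  0.16  1.02 -0.13]
[ 0.15 -0.18 -0.1 ] [-9.1  0.5 -3.4]
```

Emit:
step_arm(
  rows=[
    [[0,0,0],[-2,0,-1],0],
    [[0,0,0],[-2,0,-1],0],
    [[0,0,0],[-1,0,0],0],
  ],
)

```text
time: 4.08
position: [0.5088, -0.089, 0.0781]
tool_rot: [-2.354, -2.076, -0.01]
ft_force: [0.3, 5.3, 1.4]
grip_width: 0.005
```

```bash
python3 go.py .509 -.095 .08 -7.1 1; python3 - <<'E'
from bench import optics
import cv2
d=optics.get_image("top");cv2.imwrite("pics/t3.png",cv2.resize(d["frame"][160:260,205:345,::-1],None,fx=5.7,fy=5.7))
d=optics.get_image("side");cv2.imwrite("pics/s3.png",cv2.resize(d["frame"][170:300,200:370,::-1],None,fx=4.5,fy=4.5))
E
```

```text
pos [ 0.5088 -0.089   0.0781] turn needed deg [ 0.11 -0.37 -0.06] F [0.3 5.3 1.4] w 0.4 t 4.08 q [ 0.71  0.23 -0.64  1.94  0.15  1.02 -0.12]
[ 0.11 -0.37 -0.06] [-5.9  1.  -2. ]
```

View pics/t3.png

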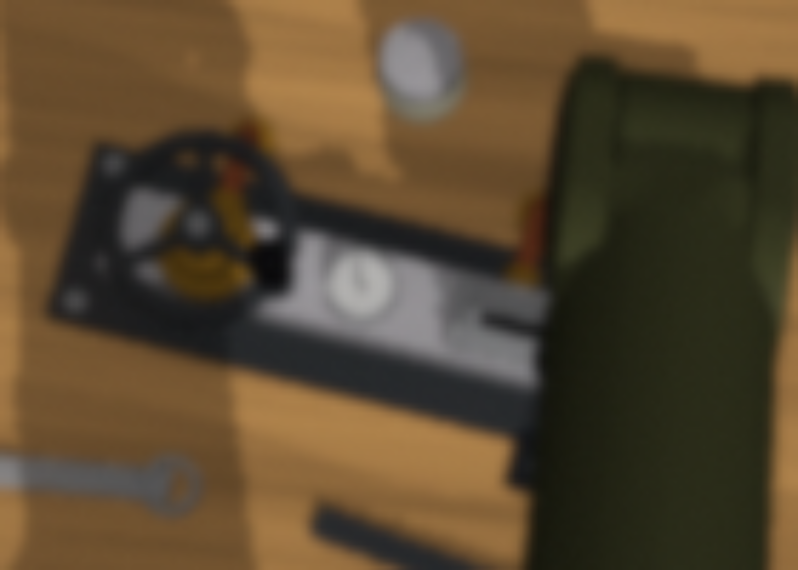

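View pics/s3.png

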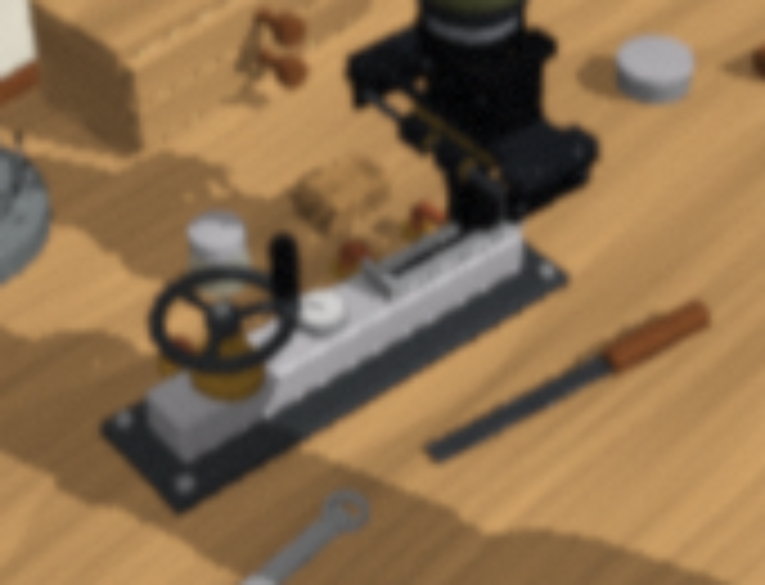

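Force is up to 5.3 N, so the grip may be at the stop. I'll press a bit more to confirm.

Emit:
step_arm(
  rows=[
    [[0,0,0],[-3,0,-1],0],
    [[0,0,0],[-3,0,0],0],
    [[0,0,0],[-3,0,0],0],
  ],
)

```text
time: 4.43
position: [0.5086, -0.089, 0.0786]
tool_rot: [-2.342, -2.078, -0.023]
ft_force: [1.8, 8.3, 0.9]
grip_width: 0.006
```

```bash
python3 go.py .509 -.095 .08 -7.1 1
```

```text
pos [ 0.5086 -0.089   0.0786] turn needed deg [ 0.1  -1.01  0.24] F [1.8 8.3 0.9] w 0.5 t 4.43 q [ 0.72  0.23 -0.64  1.94  0.14  1.02 -0.1 ]
[ 0.1  -1.01  0.24] [-5.9  1.2 -1.5]
```

It is held at the end stop: no more motion, with the force rising to 8 N. I'll back off, rise and go over the handle.

Emit:
step_arm(
  rows=[
    [[0,0,0],[6,0,0],0],
    [[0,-0.5,0],[4,0,-10],0],
    [[0,-0.5,0],[0,0,-35],0],
    [[0,0,0],[0,0,-40],60],
    [[0,0,0],[0,0,-40],60],
    [[0,0,0],[20,2,-10],60],
    [[0,0,0],[25,3,0],60],
  ],
)

```text
time: 5.02
position: [0.5163, -0.0444, 0.2213]
tool_rot: [2.357, 2.066, -0.022]
ft_force: [-0.1, 0.4, -0.2]
grip_width: 0.224
```

```bash
python3 go.py .5165 .0845 .2 -7.1 6;python3 - <<'E'
from bench import optics
import cv2
d=optics.get_image("top");cv2.imwrite("pics/t4.png",cv2.resize(d["frame"][160:260,205:345,::-1],None,fx=5.7,fy=5.7))
d=optics.get_image("side");cv2.imwrite("pics/s4.png",cv2.resize(d["frame"][170:300,200:370,::-1],None,fx=4.5,fy=4.5))
E
```

```text
pos [ 0.5163 -0.0444  0.2213] turn needed deg [-0.24  0.89 -0.43] F [-0.1  0.4 -0.2] w 19.5 t 5.02 q [ 0.68  0.09 -0.69  1.76  0.08  1.32 -0.16]
[-0.04  0.15 -0.07] [21.4 -2.8  3.2]
[-0.04  0.15 -0.07] [21.4 -2.7  3.3]
[-0.04  0.15 -0.07] [21.3 -2.7  3.3]
[-0.04  0.15 -0.07] [21.3 -2.7  3.4]
[-0.04  0.15 -0.07] [21.3 -2.7  3.5]
[-0.04  0.15 -0.07] [21.3 -2.6  3.5]
```

View pics/s4.png

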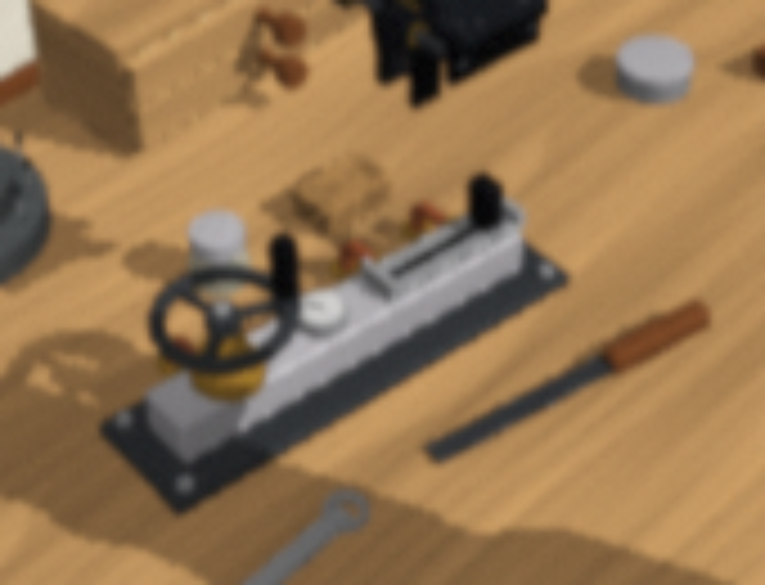

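The selector at (485,205) stands against the far bracket. Next I'll move over the handle.

Emit:
step_arm(
  rows=[
    [[0,0.4,-0.2],[18,-3,1],60],
    [[0,0.4,0],[21,-3,3],60],
    [[0,0,0],[21,-3,4],60],
    [[0,0,0],[21,-3,4],60],
    [[0,0,0],[21,-3,3],60],
    [[0,0,0],[17,-3,3],60],
    [[0,0,0],[0,0,0],60],
  ],
)

```text
time: 5.7
position: [0.5121, 0.0758, 0.2036]
tool_rot: [2.351, 2.071, -0.019]
ft_force: [-0.6, -0.0, 0.5]
grip_width: 0.682
```

```bash
python3 go.py .5165 .0845 .1255 -7.1 3;python3 - <<'E'
from bench import optics
import cv2
d=optics.get_image("wrist");cv2.imwrite("pics/w5.png",d["frame"][:,:,::-1])
d=optics.get_image("side");cv2.imwrite("pics/s5.png",cv2.resize(d["frame"][170:300,200:370,::-1],None,fx=4.5,fy=4.5))
E
```

```text
pos [0.5121 0.0758 0.2036] turn needed deg [-0.08  0.85 -0.15] F [-0.6 -0.   0.5] w 59.4 t 5.7 q [ 0.54  0.11 -0.79  1.79  0.1   1.28 -0.4 ]
[-0.03  0.28 -0.05] [ 3.4  1.1 26. ]
[-0.03  0.28 -0.05] [ 3.3  1.1 26. ]
[-0.03  0.28 -0.05] [ 3.2  1.1 26. ]
```

View pics/s5.png

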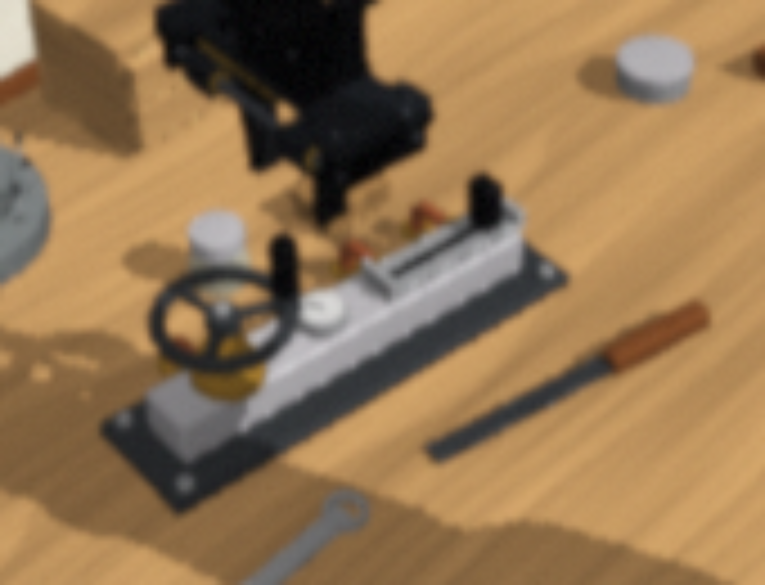

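View pics/w5.png

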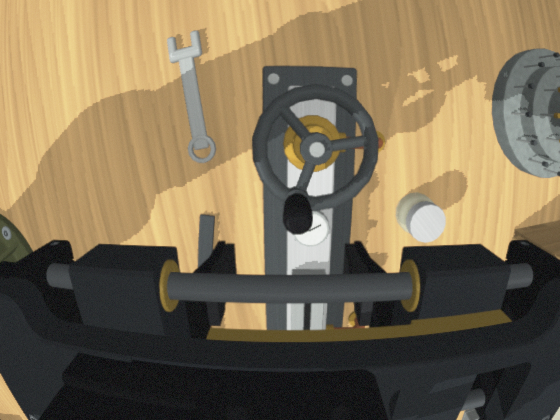

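```bash
python3 - <<'E'
from bench import optics
import numpy as np
d=optics.get_image("wrist");K,R,t=d["K"],d["R"],d["t"];c=-R.T@t
print(K[0],K[1],c, R[2])
def f(u,v,z):
    dx,dy=u-K[0,2],v-K[1,2];r=np.hypot(dx,dy);th=r/K[0,0]
    q=R.T@np.array([np.sin(th)*dx/r,np.sin(th)*dy/r,np.cos(th)]);return c+q*(z-c[2])/q[2]
print("hub",f(316,149,.111)); print("htop",f(298,219,.1585)); print("low",f(296,203,.1585))
g=d["frame"].astype(int).sum(2)[185:240,275:325]; m=g<75; v,u=np.nonzero(m); print(u.min()+275,u.max()+275,v.min()+185,v.max()+185)
E
```

```text
[325.1922621   0.        289.2679887] [  0.         325.1922621  209.97568257] [0.52113582 0.14716161 0.35721632] [-0.03733309 -0.27883181 -0.95961402]
hub [0.53798322 0.12069525 0.111     ]
htop [0.51816965 0.08269534 0.1585    ]
low [0.51823502 0.09342193 0.1585    ]
282 308 189 216
```

Emit:
step_arm(
  rows=[
    [[0,0.4,0],[5,2,5],60],
    [[0,0.4,0],[4,2,10],60],
    [[0,0,0],[0,0,0],60],
  ],
)

```text
time: 6.1
position: [0.5199, 0.0748, 0.1882]
tool_rot: [2.368, 2.059, -0.003]
ft_force: [-0.5, -0.3, -0.1]
grip_width: 0.69
```

```bash
python3 go.py .517 .084 .128 -7.1 3
```

```text
pos [0.5199 0.0748 0.1882] turn needed deg [ 0.09  0.23 -0.88] F [-0.5 -0.3 -0.1] w 60.0 t 6.1 q [ 0.54  0.14 -0.79  1.79  0.11  1.25 -0.42]
[ 0.03  0.08 -0.29] [ 3.  -1.4 20.1]
[ 0.03  0.08 -0.29] [ 3.  -1.4 20.1]
[ 0.03  0.08 -0.29] [ 2.9 -1.3 20.1]
```

Emit:
step_arm(
  rows=[
    [[0,0,-0.5],[5,-1,2],60],
    [[0,0,-0.3],[5,-1,2],60],
    [[0,0,0],[0,0,0],60],
  ],
)

```text
time: 6.35
position: [0.5191, 0.0838, 0.1825]
tool_rot: [2.357, 2.074, -0.006]
ft_force: [-0.2, -0.3, 0.4]
grip_width: 0.689
```

```bash
python3 go.py .517 .084 .128 -7.1 3
```

```text
pos [0.5191 0.0838 0.1825] turn needed deg [-0.04  0.24 -0.21] F [-0.2 -0.3  0.4] w 60.0 t 6.35 q [ 0.52  0.15 -0.8   1.8   0.12  1.24 -0.43]
[-0.01  0.08 -0.07] [ 0.1 -0.7 18.2]
[-0.01  0.08 -0.07] [ 0.  -0.7 18.2]
[-0.01  0.08 -0.07] [ 0.  -0.7 18.2]
```

Emit:
step_arm(
  rows=[
    [[0,0,0],[0,-0.5,15],60],
    [[0,0,0],[0,-0.5,18],60],
    [[0,0,0],[0,-0.5,15],60],
    [[0,0,0],[0,0,0],60],
  ],
)

```text
time: 6.68
position: [0.5187, 0.0848, 0.1341]
tool_rot: [2.353, 2.075, -0.002]
ft_force: [-1.0, -0.5, -1.1]
grip_width: 0.694
```

```bash
python3 go.py .517 .084 .128 -7.1 1;python3 - <<'E'
from bench import optics
import cv2
d=optics.get_image("wrist");cv2.imwrite("pics/w6.png",d["frame"][:,:,::-1])
d=optics.get_image("side");cv2.imwrite("pics/s6.png",cv2.resize(d["frame"][170:300,200:370,::-1],None,fx=4.5,fy=4.5))
E
```

```text
pos [0.5187 0.0848 0.1341] turn needed deg [ 0.14  0.23 -0.1 ] F [-1.  -0.5 -1.1] w 60.3 t 6.68 q [ 0.51  0.2  -0.79  1.86  0.16  1.15 -0.47]
[ 0.14  0.23 -0.1 ] [-1.  -1.6  6.1]
```

View pics/s6.png

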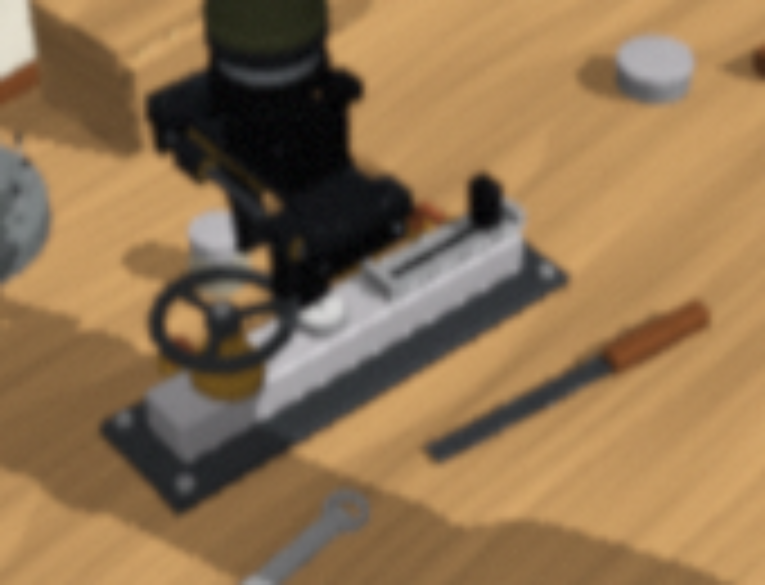

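View pics/w6.png

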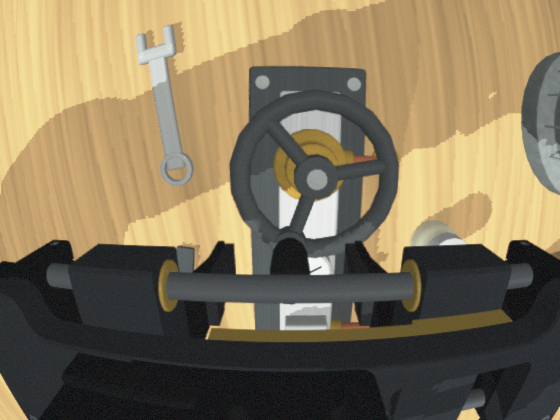

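The handle, at (291,255), lies midway between the fingers. I'll lower 4 mm and close.

Emit:
step_arm(
  rows=[
    [[0,0,0],[0,-1,4],40],
    [[0,0,0],[0,0,1],15],
    [[0,0,0],[0,0,0],15],
    [[0,0,0],[0,0,0],15],
    [[0,0,0],[0,0,0],15],
    [[0,0,0],[0,0,0],15],
    [[0,0,0],[0,0,0],15],
  ],
  grip_force=40,
)

```text
time: 7.37
position: [0.5213, 0.086, 0.1355]
tool_rot: [2.349, 2.071, 0.008]
ft_force: [-3.9, 0.6, 0.9]
grip_width: 0.246
```

```bash
python3 go.py .517 .084 .128 -7.1 1;python3 - <<'E'
from bench import optics
import cv2
d=optics.get_image("wrist");cv2.imwrite("pics/w7.png",d["frame"][:,:,::-1])
E
```

```text
pos [0.5213 0.086  0.1355] turn needed deg [ 0.64  0.16 -0.1 ] F [-3.9  0.6  0.9] w 21.4 t 7.37 q [ 0.5   0.2  -0.79  1.86  0.16  1.14 -0.47]
[ 0.64  0.16 -0.1 ] [-2.5 -4.1  7.5]
```

View pics/w7.png

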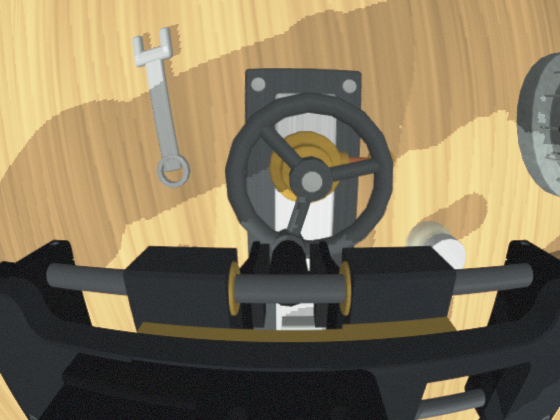

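The handle is gripped (21.4 mm), but the arm drifted up about 1 mm per row, so I'll regrip lower with a bias against that drift.

Emit:
step_arm(
  rows=[
    [[0,0,0],[0,0,1],32],
    [[0,0,0],[0,0,2],32],
    [[0,0,0],[0,-0.5,4],32],
    [[0.3,0,0],[0,-0.5,4],32],
    [[0.3,0,0],[0,0,2],15],
    [[0,0,0],[0,0,1],15],
    [[0,0,0],[0,0,1],15],
    [[0,0,0],[0,0,0.5],15],
    [[0,0,0],[0,0,0.5],15],
  ],
)

```text
time: 8.17
position: [0.5216, 0.0859, 0.1195]
tool_rot: [2.354, 2.075, -0.002]
ft_force: [-1.7, -0.4, 5.7]
grip_width: 0.227
```

```bash
python3 go.py .517 .084 .128 -7.1 1
```

```text
pos [0.5216 0.0859 0.1195] turn needed deg [ 0.09  0.19 -0.12] F [-1.7 -0.4  5.7] w 19.7 t 8.17 q [ 0.49  0.23 -0.79  1.87  0.18  1.12 -0.48]
[ 0.09  0.19 -0.12] [-2.5 -4.4 -8.5]
```

Emit:
step_arm(
  rows=[
    [[0,0,0],[0,0,0],30],
    [[0,0,0],[0,0,-3],30],
    [[0,0,0],[0,0,-3],30],
    [[0,0,0],[0,0,0],15],
    [[0,0,0],[0,0,0.2],15],
    [[0,0,0],[0,0,0.2],15],
    [[0,0,0],[0,0,0.2],15],
  ],
)

```text
time: 8.75
position: [0.5219, 0.086, 0.1259]
tool_rot: [2.354, 2.075, -0.002]
ft_force: [-0.6, -0.5, 3.1]
grip_width: 0.225
```

```bash
python3 go.py .517 .084 .128 -7.1 1
```

```text
pos [0.5219 0.086  0.1259] turn needed deg [ 0.11  0.18 -0.12] F [-0.6 -0.5  3.1] w 19.5 t 8.75 q [ 0.5   0.22 -0.79  1.86  0.18  1.13 -0.48]
[ 0.11  0.18 -0.12] [-2.7 -4.6 -2.1]
```

```bash
cat > turn.py <<'E'
import numpy as np,sys,os,json
from scipy.spatial.transform import Rotation as R
from bench import status
yaw=-7.1
def main(da,n):
    s=status.get_state();p=s["position"];r=R.from_rotvec(s["tool_rot"])
    L=json.load(open("log.json")) if os.path.exists("log.json") else []
    L.append(list(map(float,p))+[float(s["time"])]+list(map(float,s["ft_force"])));json.dump(L,open("log.json","w"))
    A=np.array(L);C=np.array([.537,.125])
    if len(A)>=4:
        from scipy.optimize import least_squares
        # fit centre with radius 45 mm, weak prior
        o=least_squares(lambda c:np.r_[np.hypot(A[:,0]-c[0],A[:,1]-c[1])-.045,(c-C)*.15],C);C=o.x
        print("centre",np.round(C,4),"resid mm",np.round(o.fun[:-2][-6:]*1000,1))
    d=p[:2]-C;a=np.degrees(np.arctan2(d[1],d[0]))-yaw
    print("pos",np.round(p,4),"a mod 360 = %.1f"%(a%360),"r %.1f"%(np.hypot(*d)*1000),"F",np.round(s["ft_force"],1),"w %.1f"%(s["grip_width"]*87),"t %.2f"%s["time"],"q",np.round(s["joint_positions"],2))
    y=np.array([np.cos(np.radians(yaw)),np.sin(np.radians(yaw)),0]);z=np.array([0,0,-1.])
    rt=R.from_matrix(np.stack([np.cross(y,z),y,z],1));print("turn",np.round(np.degrees((r.inv()*rt).as_rotvec()),1),"dz(tool)%.1f"%((p[2]-.127)*1000))
    w=lambda a:np.array([45*np.sin(np.radians(a)),45*np.cos(np.radians(a))])
    print(" ".join(str([float(round(v*2)/2) for v in (w(a+da*(k+1))-w(a+da*k))]) for k in range(n)))
main(float(sys.argv[1]),int(sys.argv[2]))
E
python3 turn.py -8 8
```

```text
pos [0.5219 0.086  0.1259] a mod 360 = 255.9 r 41.8 F [-0.6 -0.5  3.1] w 19.5 t 8.75 q [ 0.5   0.22 -0.79  1.86  0.18  1.13 -0.48]
turn [ 0.1  0.2 -0.1] dz(tool)-1.1
[2.0, -6.0] [3.0, -5.5] [3.5, -5.0] [4.0, -4.5] [5.0, -4.0] [5.5, -3.5] [5.5, -2.5] [6.0, -1.5]
```

Emit:
step_arm(
  rows=[
    [[0,0,0],[2,-6,0],15],
    [[0,0,0],[3,-5.5,0],15],
    [[0,0,0],[3.5,-5,0],15],
    [[0,0,0],[4,-4.5,0],15],
    [[0,0,0],[5,-4,0],15],
    [[0,0,0],[5,-3.5,0],15],
  ],
)

```text
time: 9.25
position: [0.4969, 0.1126, 0.126]
tool_rot: [2.353, 2.069, 0.005]
ft_force: [6.0, 0.7, -3.5]
grip_width: 0.226
```

```bash
python3 turn.py -8 12
```

```text
pos [0.4969 0.1126 0.126 ] a mod 360 = 204.3 r 41.9 F [ 6.   0.7 -3.5] w 19.6 t 9.25 q [ 0.48  0.17 -0.82  1.91  0.14  1.12 -0.52]
turn [ 0.5  0.2 -0.3] dz(tool)-1.0
[6.0, -2.0] [6.0, -1.5] [6.5, -0.5] [6.5, 0.5] [6.0, 1.5] [6.0, 2.0] [5.5, 3.0] [5.0, 3.5] [4.5, 4.5] [4.0, 5.0] [3.0, 5.5] [2.5, 6.0]
```

Emit:
step_arm(
  rows=[
    [[0,0,0],[6,-2,0],15],
    [[0,0,0],[6,-1.5,0],15],
    [[0,0,0],[6.5,-0.5,0],15],
    [[0,0,0],[6.5,0.5,0],15],
    [[0,0,0],[6,1.5,0],15],
    [[0,0,0],[6,2,0],15],
    [[0,0,0],[5.5,3,0],15],
    [[0,0,0],[5,3.5,0],15],
  ],
)

```text
time: 9.92
position: [0.5095, 0.1611, 0.1259]
tool_rot: [2.351, 2.066, -0.002]
ft_force: [2.1, -4.3, 2.7]
grip_width: 0.222
```

```bash
python3 turn.py -8 12
```

```text
pos [0.5095 0.1611 0.1259] a mod 360 = 134.4 r 45.4 F [ 2.1 -4.3  2.7] w 19.3 t 9.92 q [ 0.38  0.24 -0.83  1.85  0.21  1.14 -0.65]
turn [ 0.5  0.5 -0.3] dz(tool)-1.1
[4.0, 5.0] [3.5, 5.5] [2.5, 5.5] [2.0, 6.0] [1.0, 6.0] [0.0, 6.5] [-1.0, 6.0] [-1.5, 6.0] [-2.5, 6.0] [-3.5, 5.5] [-4.0, 5.0] [-4.5, 4.0]
```

Emit:
step_arm(
  rows=[
    [[0.1,0.1,0],[4,5,0],15],
    [[0,0.1,0],[3.5,5.5,0],15],
    [[0,0,0],[2.5,5.5,0],15],
    [[0,0,0],[2,6,0],15],
    [[0,0,0],[1,6,0],15],
    [[0,0,0],[0,6.5,0],15],
    [[0,0,0],[-1,6,0],15],
    [[0,0,0],[-1.5,6,0],15],
  ],
)

```text
time: 10.58
position: [0.5588, 0.1683, 0.1258]
tool_rot: [2.356, 2.074, -0.01]
ft_force: [-4.4, -4.1, 6.5]
grip_width: 0.222
```

```bash
python3 turn.py -6 12
```

```text
centre [0.5394 0.1276] resid mm [ 0.   0.  -0.   0.1]
pos [0.5588 0.1683 0.1258] a mod 360 = 71.6 r 45.1 F [-4.4 -4.1  6.5] w 19.3 t 10.58 q [ 0.33  0.36 -0.8   1.72  0.28  1.18 -0.68]
turn [-0.1  0.4 -0.2] dz(tool)-1.2
[-1.5, 4.5] [-2.0, 4.0] [-2.5, 4.0] [-3.0, 3.5] [-3.5, 3.5] [-3.5, 3.0] [-4.0, 2.5] [-4.0, 2.0] [-4.5, 1.5] [-4.5, 1.0] [-4.5, 0.5] [-4.5, 0.0]
```

The circle fit is good to 0.1 mm, with about 72° left. I'll slow down toward the stop.

Emit:
step_arm(
  rows=[
    [[0,0.1,0],[-1.5,4.5,0],15],
    [[0,0.1,0],[-2,4,0],15],
    [[0,0,0],[-2.5,4,0],15],
    [[0,0,0],[-3,3.5,0],15],
    [[0,0,0],[-3.5,3.5,0],15],
    [[0,0,0],[-3.5,3,0],15],
    [[0,0,0],[-4,2.5,0],15],
    [[0,0,0],[-4,2,0],15],
  ],
)

```text
time: 11.25
position: [0.5815, 0.1439, 0.1259]
tool_rot: [-2.347, -2.071, 0.011]
ft_force: [-3.2, 0.1, 3.7]
grip_width: 0.224
```

```bash
python3 turn.py -3 12
```

```text
centre [0.5395 0.1276] resid mm [0.1 0.1 0.  0.1 0.1]
pos [0.5815 0.1439 0.1259] a mod 360 = 28.3 r 45.1 F [-3.2  0.1  3.7] w 19.4 t 11.25 q [ 0.35  0.4  -0.78  1.68  0.29  1.2  -0.62]
turn [-0.8 -0.1 -0.1] dz(tool)-1.1
[-2.0, 1.0] [-2.0, 1.0] [-2.0, 1.0] [-2.0, 0.5] [-2.5, 0.5] [-2.5, 0.5] [-2.5, 0.5] [-2.5, 0.0] [-2.5, 0.0] [-2.5, 0.0] [-2.5, 0.0] [-2.5, -0.5]
```

Emit:
step_arm(
  rows=[
    [[-0.2,0,0],[-3,1.5,0],15],
    [[-0.2,0,0],[-3,1,0],15],
    [[0,0,0],[-3,1,0],15],
    [[0,0,0],[-3,0.5,0],15],
    [[0,0,0],[-2.5,0.5,0],15],
    [[0,0,0],[-2.5,0,0],15],
  ],
)

```text
time: 11.75
position: [0.5845, 0.1294, 0.126]
tool_rot: [-2.345, -2.075, -0.005]
ft_force: [-0.9, 2.2, 2.6]
grip_width: 0.223
```

```bash
python3 turn.py -3 6
```

```text
centre [0.5395 0.1276] resid mm [0.1 0.1 0.  0.1 0.1 0.1]
pos [0.5845 0.1294 0.126 ] a mod 360 = 9.4 r 45.1 F [-0.9  2.2  2.6] w 19.4 t 11.75 q [ 0.38  0.39 -0.78  1.69  0.28  1.19 -0.59]
turn [-0.3 -0.5  0.1] dz(tool)-1.0
[-2.5, 0.5] [-2.5, 0.0] [-2.5, 0.0] [-2.5, 0.0] [-2.5, 0.0] [-2.5, -0.5]
```

Emit:
step_arm(
  rows=[
    [[0,0,0],[-2.5,0.5,0],15],
    [[0,0,0],[-2.5,0,0],15],
    [[0,0,0],[-2.5,0,0],15],
  ],
)

```text
time: 12.0
position: [0.5842, 0.122, 0.1259]
tool_rot: [-2.344, -2.075, -0.007]
ft_force: [-1.5, 1.4, 3.3]
grip_width: 0.224
```

```bash
python3 turn.py -3 6
```

```text
centre [0.5395 0.1276] resid mm [0.1 0.1 0.1 0.1 0.  0.1]
pos [0.5842 0.122  0.1259] a mod 360 = 0.0 r 45.1 F [-1.5  1.4  3.3] w 19.5 t 12.00 q [ 0.4   0.38 -0.78  1.69  0.28  1.18 -0.58]
turn [-0.3 -0.6  0.1] dz(tool)-1.1
[-2.5, 0.0] [-2.5, 0.0] [-2.5, -0.5] [-2.5, -0.5] [-2.5, -0.5] [-2.5, -0.5]
```

Emit:
step_arm(
  rows=[
    [[0,0,0],[-2.5,0,0],15],
    [[0,0,0],[-2.5,0,0],15],
  ],
)

```text
time: 12.17
position: [0.5841, 0.1213, 0.1261]
tool_rot: [-2.339, -2.075, -0.018]
ft_force: [0.9, 7.8, -0.2]
grip_width: 0.22
```

```bash
python3 turn.py -3 6
```

```text
centre [0.5395 0.1275] resid mm [0.1 0.1 0.1 0.  0.  0. ]
pos [0.5841 0.1213 0.1261] a mod 360 = 359.1 r 45.0 F [ 0.9  7.8 -0.2] w 19.2 t 12.17 q [ 0.41  0.38 -0.78  1.7   0.27  1.18 -0.56]
turn [-0.2 -1.1  0.2] dz(tool)-0.9
[-2.5, 0.0] [-2.5, 0.0] [-2.5, -0.5] [-2.5, -0.5] [-2.5, -0.5] [-2.0, -0.5]
```

Force is rising and motion has nearly stopped. I'll press once more to confirm the stop.

Emit:
step_arm(
  rows=[
    [[0,0,0],[-3,0,0],15],
    [[0,0.3,0],[-3,0,0],15],
    [[0,0.3,0],[-3,0,0],15],
  ],
)

```text
time: 12.42
position: [0.5841, 0.1214, 0.1261]
tool_rot: [-2.322, -2.073, -0.052]
ft_force: [1.3, 7.2, -0.8]
grip_width: 0.225
```

```bash
python3 turn.py 6 8
```

```text
centre [0.5395 0.1275] resid mm [ 0.1  0.1  0.   0.1  0.  -0. ]
pos [0.5841 0.1214 0.1261] a mod 360 = 359.3 r 45.0 F [ 1.3  7.2 -0.8] w 19.6 t 12.42 q [ 0.43  0.37 -0.79  1.71  0.25  1.16 -0.54]
turn [ 0.  -2.5  0.6] dz(tool)-0.9
[4.5, 0.0] [4.5, -0.5] [4.5, -1.0] [4.5, -1.5] [4.0, -2.0] [4.0, -2.5] [3.5, -3.0] [3.5, -3.5]
```

The valve is shut: held at a≈359° with 7 N tangential and no motion, matching the expected handle direction of 0°. Next, back off two turns anticlockwise, counting them.

Emit:
step_arm(
  rows=[
    [[0,-0.6,0.2],[4.5,0,0],15],
    [[0,-0.6,0.2],[4.5,-0.5,0],15],
    [[0,-0.6,0.2],[4.5,-1,0],15],
    [[0,-0.5,0],[4.5,-1.5,0],15],
    [[0,0,0],[4,-2,0],15],
    [[0,0,0],[4,-2.5,0],15],
    [[0,0,0],[3.5,-3,0],15],
    [[0,0,0],[3.5,-3.5,0],15],
  ],
)

```text
time: 13.08
position: [0.5781, 0.1506, 0.1259]
tool_rot: [2.355, 2.063, -0.0]
ft_force: [2.8, -1.8, 0.0]
grip_width: 0.223
```

```bash
python3 turn.py 8 12
```

```text
centre [0.5395 0.1275] resid mm [ 0.1  0.   0.1  0.  -0.  -0. ]
pos [0.5781 0.1506 0.1259] a mod 360 = 37.9 r 45.0 F [ 2.8 -1.8  0. ] w 19.4 t 13.08 q [ 0.34  0.38 -0.78  1.7   0.3   1.18 -0.66]
turn [ 0.5  0.4 -0.5] dz(tool)-1.1
[4.5, -4.0] [4.0, -5.0] [3.5, -5.5] [2.5, -5.5] [1.5, -6.0] [1.0, -6.0] [0.0, -6.5] [-1.0, -6.0] [-1.5, -6.0] [-2.5, -5.5] [-3.5, -5.5] [-4.0, -5.0]
```

Now at 38°.

Emit:
step_arm(
  rows=[
    [[0.2,0.2,-0.2],[4.5,-4,0],15],
    [[0.2,0.2,-0.2],[4,-5,0],15],
    [[0,0,0],[3.5,-5.5,0],15],
    [[0,0,0],[2.5,-5.5,0],15],
    [[0,0,0],[1.5,-6,0],15],
    [[0,0,0],[1,-6,0],15],
    [[0,0,0],[0,-6.5,0],15],
    [[0,0,0],[-1,-6,0],15],
    [[0,0,0],[-1.5,-6,0],15],
    [[0,0,0],[-2.5,-5.5,0],15],
    [[0,0,0],[-3.5,-5.5,0],15],
    [[0,0,0],[-4,-5,0],15],
  ],
)

```text
time: 14.08
position: [0.51, 0.1617, 0.126]
tool_rot: [2.35, 2.071, 0.007]
ft_force: [6.6, -2.4, -1.5]
grip_width: 0.224
```

```bash
python3 turn.py 8 12
```

```text
centre [0.5395 0.1276] resid mm [ 0.1  0.1  0.   0.  -0.   0.1]
pos [0.51   0.1617 0.126 ] a mod 360 = 137.9 r 45.1 F [ 6.6 -2.4 -1.5] w 19.5 t 14.08 q [ 0.39  0.24 -0.84  1.85  0.2   1.13 -0.65]
turn [ 0.6  0.2 -0.1] dz(tool)-1.0
[-5.0, -4.0] [-5.5, -3.0] [-6.0, -2.5] [-6.0, -1.5] [-6.0, -0.5] [-6.5, 0.0] [-6.0, 1.0] [-6.0, 2.0] [-5.5, 2.5] [-5.0, 3.5] [-4.5, 4.0] [-4.0, 5.0]
```

138°.

Emit:
step_arm(
  rows=[
    [[0.2,0,0],[-5,-4,0],15],
    [[0.2,0,0],[-5.5,-3,0],15],
    [[0,0,0],[-6,-2.5,0],15],
    [[0,0,0],[-6,-1.5,0],15],
    [[0,0,0],[-6,-0.5,0],15],
    [[0,0,0],[-6.5,0,0],15],
    [[0,0,0],[-6,1,0],15],
    [[0,0,0],[-6,2,0],15],
    [[0,0,0],[-5.5,2.5,0],15],
    [[0,0,0],[-5,3.5,0],15],
    [[0,0,0],[-4.5,4,0],15],
    [[0,0,0],[-4,5,0],15],
  ],
)

```text
time: 15.08
position: [0.5009, 0.1045, 0.1259]
tool_rot: [-2.341, -2.08, -0.016]
ft_force: [-5.8, 0.9, 8.0]
grip_width: 0.223
```

```bash
python3 turn.py 8 12
```

```text
centre [0.5395 0.1276] resid mm [ 0.1  0.   0.  -0.1  0.1 -0.1]
pos [0.5009 0.1045 0.1259] a mod 360 = 218.0 r 44.9 F [-5.8  0.9  8. ] w 19.4 t 15.08 q [ 0.51  0.18 -0.81  1.9   0.13  1.12 -0.47]
turn [-0.  -0.8  0.3] dz(tool)-1.1
[-4.5, 4.0] [-4.0, 5.0] [-3.5, 5.5] [-2.5, 5.5] [-1.5, 6.0] [-1.0, 6.0] [0.0, 6.5] [1.0, 6.0] [1.5, 6.0] [2.5, 5.5] [3.5, 5.5] [4.0, 5.0]
```

218°.

Emit:
step_arm(
  rows=[
    [[0,-0.3,0.1],[-4.5,4,0],15],
    [[0,-0.3,0.1],[-4,5,0],15],
    [[0,0,0],[-3.5,5.5,0],15],
    [[0,0,0],[-2.5,5.5,0],15],
    [[0,0,0],[-1.5,6,0],15],
    [[0,0,0],[-1,6,0],15],
    [[0,0,0],[0,6.5,0],15],
    [[0,0,0],[1,6,0],15],
    [[0,0,0],[1.5,6,0],15],
    [[0,0,0],[2.5,5.5,0],15],
    [[0,0,0],[3.5,5.5,0],15],
    [[0,0,0],[4,5,0],15],
  ],
)

```text
time: 16.08
position: [0.5661, 0.091, 0.1258]
tool_rot: [-2.342, -2.073, 0.015]
ft_force: [-6.7, 2.5, 8.4]
grip_width: 0.228
```

```bash
python3 turn.py 8 12
```

```text
centre [0.5395 0.1275] resid mm [ 0.  -0.  -0.   0.2 -0.1  0.2]
pos [0.5661 0.091  0.1258] a mod 360 = 313.2 r 45.2 F [-6.7  2.5  8.4] w 19.8 t 16.08 q [ 0.45  0.34 -0.77  1.74  0.24  1.18 -0.51]
turn [-1.  -0.1  0.1] dz(tool)-1.2
[4.5, 4.5] [5.0, 3.5] [5.5, 3.0] [6.0, 2.0] [6.0, 1.0] [6.5, 0.5] [6.5, -0.5] [6.0, -1.5] [6.0, -2.5] [5.5, -3.0] [5.0, -4.0] [4.5, -4.5]
```

313°. The next call passes one full turn.

Emit:
step_arm(
  rows=[
    [[-0.3,0,0],[4.5,4.5,0],15],
    [[-0.3,0,0],[5,3.5,0],15],
    [[0,0,0],[5.5,3,0],15],
    [[0,0,0],[6,2,0],15],
    [[0,0,0],[6,1,0],15],
    [[0,0,0],[6.5,0.5,0],15],
    [[0,0,0],[6.5,-0.5,0],15],
    [[0,0,0],[6,-1.5,0],15],
    [[0,0,0],[6,-2.5,0],15],
    [[0,0,0],[5.5,-3,0],15],
    [[0,0,0],[5,-4,0],15],
    [[0,0,0],[4.5,-4.5,0],15],
  ],
)

```text
time: 17.08
position: [0.5836, 0.1354, 0.126]
tool_rot: [2.355, 2.05, -0.035]
ft_force: [7.9, -1.7, -1.2]
grip_width: 0.221
```

```bash
python3 turn.py 8 12
```

```text
centre [0.5395 0.1275] resid mm [-0.  -0.   0.2 -0.1  0.2 -0.2]
pos [0.5836 0.1354 0.126 ] a mod 360 = 17.2 r 44.8 F [ 7.9 -1.7 -1.2] w 19.2 t 17.08 q [ 0.33  0.39 -0.76  1.68  0.31  1.2  -0.65]
turn [-0.   1.7 -0.8] dz(tool)-1.0
[6.0, -2.5] [5.5, -3.0] [5.0, -4.0] [4.5, -4.5] [4.0, -5.0] [3.0, -5.5] [2.0, -6.0] [1.5, -6.0] [0.5, -6.5] [-0.5, -6.5] [-1.0, -6.0] [-2.0, -6.0]
```

377°, slightly behind with a little tilt, which I'll correct.

Emit:
step_arm(
  rows=[
    [[0,0.6,-0.3],[6,-2.5,0],15],
    [[0,0.6,-0.3],[5.5,-3,0],15],
    [[0,0.4,0],[5,-4,0],15],
    [[0,0,0],[4.5,-4.5,0],15],
    [[0,0,0],[4,-5,0],15],
    [[0,0,0],[3,-5.5,0],15],
    [[0,0,0],[2,-6,0],15],
    [[0,0,0],[1.5,-6,0],15],
    [[0,0,0],[0.5,-6.5,0],15],
    [[0,0,0],[-0.5,-6.5,0],15],
    [[0,0,0],[-1,-6,0],15],
    [[0,0,0],[-2,-6,0],15],
  ],
)

```text
time: 18.08
position: [0.5384, 0.1724, 0.1261]
tool_rot: [2.356, 2.06, 0.037]
ft_force: [3.6, 3.2, 2.8]
grip_width: 0.227
```

```bash
python3 turn.py 8 12
```

```text
centre [0.5395 0.1275] resid mm [-0.   0.2 -0.1  0.2 -0.2 -0.1]
pos [0.5384 0.1724 0.1261] a mod 360 = 98.5 r 44.9 F [3.6 3.2 2.8] w 19.8 t 18.08 q [ 0.34  0.29 -0.81  1.79  0.24  1.13 -0.67]
turn [ 1.4 -0.6 -0.6] dz(tool)-0.9
[-1.5, -6.0] [-2.0, -6.0] [-3.0, -5.5] [-3.5, -5.0] [-4.5, -4.5] [-5.0, -4.0] [-5.5, -3.0] [-6.0, -2.5] [-6.0, -1.5] [-6.0, -0.5] [-6.5, 0.5] [-6.0, 1.0]
```

459°.

Emit:
step_arm(
  rows=[
    [[0.5,-0.3,-0.3],[-1.5,-6,0],15],
    [[0.5,-0.3,-0.2],[-2,-6,0],15],
    [[0.3,0,0],[-3,-5.5,0],15],
    [[0,0,0],[-3.5,-5,0],15],
    [[0,0,0],[-4.5,-4.5,0],15],
    [[0,0,0],[-5,-4,0],15],
    [[0,0,0],[-5.5,-3,0],15],
    [[0,0,0],[-6,-2.5,0],15],
    [[0,0,0],[-6,-1.5,0],15],
    [[0,0,0],[-6,-0.5,0],15],
    [[0,0,0],[-6.5,0.5,0],15],
    [[0,0,0],[-6,1,0],15],
  ],
)

```text
time: 19.08
position: [0.4944, 0.1247, 0.1261]
tool_rot: [2.352, 2.08, 0.029]
ft_force: [5.6, 4.3, -0.5]
grip_width: 0.224
```

```bash
python3 turn.py 8 12
```

```text
centre [0.5395 0.1275] resid mm [ 0.2 -0.1  0.2 -0.2 -0.1  0.1]
pos [0.4944 0.1247 0.1261] a mod 360 = 190.7 r 45.1 F [ 5.6  4.3 -0.5] w 19.5 t 19.08 q [ 0.47  0.16 -0.82  1.91  0.12  1.1  -0.52]
turn [ 0.8 -0.7  0.1] dz(tool)-0.9
[-6.0, 1.5] [-6.0, 2.5] [-5.5, 3.0] [-5.0, 4.0] [-4.5, 4.5] [-3.5, 5.0] [-3.0, 5.5] [-2.0, 6.0] [-1.0, 6.0] [-0.5, 6.5] [0.5, 6.5] [1.5, 6.0]
```

551°.

Emit:
step_arm(
  rows=[
    [[0.3,-0.3,0],[-6,1.5,0],15],
    [[0.3,-0.3,0],[-6,2.5,0],15],
    [[0,0,0],[-5.5,3,0],15],
    [[0,0,0],[-5,4,0],15],
    [[0,0,0],[-4.5,4.5,0],15],
    [[0,0,0],[-3.5,5,0],15],
    [[0,0,0],[-3,5.5,0],15],
    [[0,0,0],[-2,6,0],15],
    [[0,0,0],[-1,6,0],15],
    [[0,0,0],[-0.5,6.5,0],15],
    [[0,0,0],[0.5,6.5,0],15],
    [[0,0,0],[1.5,6,0],15],
  ],
)

```text
time: 20.08
position: [0.5203, 0.087, 0.1258]
tool_rot: [-2.323, -2.065, 0.059]
ft_force: [-6.7, -4.2, 13.1]
grip_width: 0.226
```

```bash
python3 turn.py 6 12
```

```text
centre [0.5395 0.1275] resid mm [-0.1  0.2 -0.2 -0.1  0.1 -0.2]
pos [0.5203 0.087  0.1258] a mod 360 = 251.7 r 44.8 F [-6.7 -4.2 13.1] w 19.7 t 20.08 q [ 0.48  0.26 -0.77  1.82  0.18  1.19 -0.47]
turn [-2.9  0.4  0.4] dz(tool)-1.2
[-1.0, 4.5] [-1.0, 4.5] [-0.5, 4.5] [0.0, 4.5] [0.5, 4.5] [1.0, 4.5] [1.5, 4.5] [2.0, 4.0] [2.5, 4.0] [3.0, 3.5] [3.5, 3.5] [3.5, 3.0]
```

612°. I'll correct the tilt and go slower.

Emit:
step_arm(
  rows=[
    [[-1,0.2,0.2],[-1,4,0],15],
    [[-1,0,0],[-1,4.5,0],15],
    [[-0.7,0,0],[-0.5,4.5,0],15],
    [[-0.3,0,0],[0,4.5,0],15],
    [[-0.3,0,0],[0.5,4.5,0],15],
    [[-0.3,0,0],[1,4.5,0],15],
    [[-0.2,0,0],[1.5,4.5,0],15],
    [[-0.2,0,0],[2,4,0],15],
  ],
)

```text
time: 20.75
position: [0.5358, 0.0827, 0.1258]
tool_rot: [-2.351, -2.078, 0.042]
ft_force: [-4.3, -2.8, 10.6]
grip_width: 0.228
```

```bash
python3 turn.py 6 12
```

```text
centre [0.5395 0.1276] resid mm [ 0.2 -0.2 -0.1  0.1 -0.2 -0. ]
pos [0.5358 0.0827 0.1258] a mod 360 = 272.5 r 45.0 F [-4.3 -2.8 10.6] w 19.8 t 20.75 q [ 0.46  0.27 -0.76  1.81  0.21  1.17 -0.49]
turn [-1.2  1.   0. ] dz(tool)-1.2
[0.5, 4.5] [1.0, 4.5] [1.5, 4.5] [2.0, 4.5] [2.5, 4.0] [2.5, 4.0] [3.0, 3.5] [3.5, 3.0] [4.0, 3.0] [4.0, 2.5] [4.5, 2.0] [4.5, 1.5]
```

632°. Small steps lose motion to the load, so I'll use larger ones.

Emit:
step_arm(
  rows=[
    [[-0.5,0.4,0],[1,6.5,0],15],
    [[-0.5,0.4,0],[1.5,6.5,0],15],
    [[-0.4,0.2,0],[2,6.5,0],15],
    [[-0.3,0,0],[2.5,6,0],15],
    [[-0.3,0,0],[3.5,6,0],15],
    [[-0.2,0,0],[4,5.5,0],15],
    [[-0.2,0,0],[4.5,5,0],15],
    [[-0.2,0,0],[5,4,0],15],
  ],
)

```text
time: 21.42
position: [0.5651, 0.0906, 0.1258]
tool_rot: [2.357, 2.069, -0.048]
ft_force: [-2.7, -5.8, 9.9]
grip_width: 0.222
```

```bash
python3 turn.py 6 8
```

```text
centre [0.5395 0.1276] resid mm [-0.2 -0.1  0.1 -0.2 -0.  -0. ]
pos [0.5651 0.0906 0.1258] a mod 360 = 311.9 r 45.0 F [-2.7 -5.8  9.9] w 19.3 t 21.42 q [ 0.41  0.34 -0.75  1.74  0.26  1.19 -0.54]
turn [-0.9  1.5 -0.3] dz(tool)-1.2
[3.5, 3.5] [3.5, 3.0] [4.0, 2.5] [4.0, 2.0] [4.5, 1.5] [4.5, 1.0] [4.5, 0.5] [4.5, 0.5]
```

672°; 47° left.

Emit:
step_arm(
  rows=[
    [[-0.4,0.6,-0.1],[5,4.5,0],15],
    [[-0.3,0.6,-0.1],[5,4,0],15],
    [[-0.2,0.4,0],[5.5,3.5,0],15],
    [[-0.1,0.3,0],[5.5,2.5,0],15],
    [[0,0.3,0],[5.5,2,0],15],
    [[0,0.3,0],[5,1,0],15],
  ],
)

```text
time: 21.92
position: [0.5774, 0.1034, 0.1259]
tool_rot: [-2.362, -2.06, 0.032]
ft_force: [0.4, -6.5, 6.9]
grip_width: 0.226
```

```bash
python3 turn.py 6 8
```

```text
centre [0.5395 0.1276] resid mm [-0.1  0.1 -0.2 -0.  -0.  -0. ]
pos [0.5774 0.1034 0.1259] a mod 360 = 334.6 r 45.0 F [ 0.4 -6.5  6.9] w 19.7 t 21.92 q [ 0.39  0.37 -0.75  1.7   0.27  1.2  -0.56]
turn [-1.1  0.6 -0.7] dz(tool)-1.1
[4.5, 2.0] [4.5, 1.5] [4.5, 1.0] [4.5, 0.5] [4.5, 0.0] [4.5, -0.5] [4.5, -1.0] [4.5, -1.5]
```

694.6°; 24° left.

Emit:
step_arm(
  rows=[
    [[-0.5,0.4,-0.3],[5.5,2.5,0],15],
    [[-0.4,0.3,-0.3],[5.5,1.5,0],15],
    [[-0.2,0.2,0],[5.5,1,0],15],
    [[-0.1,0.2,0],[4.5,0.5,0],15],
  ],
)

```text
time: 22.25
position: [0.581, 0.1104, 0.1259]
tool_rot: [2.365, 2.066, -0.022]
ft_force: [-0.6, -5.1, 6.5]
grip_width: 0.227
```

```bash
python3 turn.py 3 5
```

```text
centre [0.5395 0.1276] resid mm [ 0.1 -0.2 -0.  -0.   0.  -0. ]
pos [0.581  0.1104 0.1259] a mod 360 = 344.6 r 45.0 F [-0.6 -5.1  6.5] w 19.7 t 22.25 q [ 0.38  0.37 -0.75  1.7   0.28  1.19 -0.58]
turn [-0.5  0.6 -0.6] dz(tool)-1.1
[2.5, 0.5] [2.5, 0.5] [2.5, 0.5] [2.5, 0.0] [2.5, 0.0]
```

Emit:
step_arm(
  rows=[
    [[-0.2,0.3,-0.3],[5.5,1,0],15],
    [[-0.2,0.3,-0.2],[5.5,0.5,0],15],
    [[-0.1,0.2,0],[5,0.5,0],15],
    [[0,0.1,0],[4,0,0],15],
  ],
)

```text
time: 22.58
position: [0.5827, 0.1151, 0.1258]
tool_rot: [2.362, 2.062, -0.027]
ft_force: [1.9, -5.9, 6.6]
grip_width: 0.225
```

```bash
python3 turn.py 3 5
```

```text
centre [0.5395 0.1276] resid mm [-0.2 -0.  -0.   0.  -0.  -0. ]
pos [0.5827 0.1151 0.1258] a mod 360 = 351.1 r 45.0 F [ 1.9 -5.9  6.6] w 19.6 t 22.58 q [ 0.37  0.38 -0.75  1.69  0.29  1.19 -0.59]
turn [-0.4  1.  -0.7] dz(tool)-1.2
[2.5, 0.5] [2.5, 0.0] [2.5, 0.0] [2.5, 0.0] [2.5, 0.0]
```

Emit:
step_arm(
  rows=[
    [[-0.2,0.5,-0.3],[5.5,0.5,0],15],
    [[-0.2,0.4,-0.3],[5.5,0.5,0],15],
    [[0,0.3,-0.2],[5,0,0],15],
    [[0,0.3,0],[4,0,0],15],
  ],
)

```text
time: 22.92
position: [0.5838, 0.1202, 0.1259]
tool_rot: [2.359, 2.069, -0.019]
ft_force: [1.7, -3.9, 5.1]
grip_width: 0.225
```

```bash
python3 turn.py 3 5
```

```text
centre [0.5395 0.1276] resid mm [-0. -0.  0. -0. -0. -0.]
pos [0.5838 0.1202 0.1259] a mod 360 = 357.7 r 45.0 F [ 1.7 -3.9  5.1] w 19.6 t 22.92 q [ 0.36  0.38 -0.75  1.69  0.28  1.19 -0.59]
turn [-0.3  0.7 -0.4] dz(tool)-1.1
[2.5, 0.0] [2.5, 0.0] [2.5, 0.0] [2.5, -0.5] [2.5, -0.5]
```

Emit:
step_arm(
  rows=[
    [[0,0.3,-0.2],[3,0,0],15],
  ],
)

```text
time: 23.0
position: [0.5838, 0.1202, 0.1259]
tool_rot: [2.359, 2.072, -0.019]
ft_force: [2.6, -3.2, 5.6]
grip_width: 0.219
```

```bash
python3 turn.py 3 1; python3 - <<'E'
from bench import optics,status
for i in range(12): optics.get_image("top")
E
python3 turn.py 3 1
```

```text
centre [0.5395 0.1276] resid mm [-0.  0. -0. -0. -0. -0.]
pos [0.5838 0.1202 0.1259] a mod 360 = 357.6 r 45.0 F [ 2.6 -3.2  5.6] w 19.1 t 23.00 q [ 0.36  0.38 -0.75  1.69  0.28  1.19 -0.59]
turn [-0.4  0.6 -0.3] dz(tool)-1.1
[2.5, 0.0]
centre [0.5395 0.1276] resid mm [ 0. -0. -0. -0. -0. -0.]
pos [0.5838 0.1202 0.1259] a mod 360 = 357.7 r 45.0 F [ 1.6 -4.2  5.6] w 19.5 t 23.60 q [ 0.36  0.38 -0.75  1.69  0.28  1.19 -0.59]
turn [-0.4  0.6 -0.3] dz(tool)-1.1
[2.5, 0.0]
```

It holds steady under a 3 mm push. A final nudge of about 1° is needed to match the stop reading.

Emit:
step_arm(
  rows=[
    [[0,0.2,-0.2],[4.5,0,0],15],
  ],
)

```text
time: 23.68
position: [0.584, 0.121, 0.1258]
tool_rot: [2.357, 2.073, -0.021]
ft_force: [2.4, -5.3, 6.1]
grip_width: 0.225
```

```bash
python3 - <<'E'
from bench import optics,status
for i in range(4): optics.get_image("top")
E
python3 turn.py 3 1
```

```text
centre [0.5395 0.1276] resid mm [-0. -0. -0. -0. -0. -0.]
pos [0.584  0.1214 0.1258] a mod 360 = 359.2 r 45.0 F [ 0.8 -4.1  5.3] w 19.4 t 23.88 q [ 0.36  0.38 -0.75  1.69  0.28  1.19 -0.59]
turn [-0.4  0.6 -0.2] dz(tool)-1.2
[2.5, 0.0]
```

The angle is at 359.2°, against 359.1–359.3° at the stop. Now I'll check that it stays put and look over the scene.

```bash
python3 - <<'E'
from bench import optics,status
import cv2
for i in range(18): optics.get_image("top")
d=optics.get_image("top");cv2.imwrite("pics/t9.png",d["frame"][:,:,::-1])
d=optics.get_image("side");cv2.imwrite("pics/s9.png",cv2.resize(d["frame"][130:300,150:370,::-1],None,fx=3.5,fy=3.5))
d=optics.get_image("wrist");cv2.imwrite("pics/w9.png",d["frame"][:,:,::-1])
E
python3 turn.py 3 1
```

```text
centre [0.5395 0.1276] resid mm [-0. -0. -0. -0. -0.  0.]
pos [0.584  0.1214 0.1259] a mod 360 = 359.2 r 45.0 F [ 2.1 -3.9  4.5] w 19.5 t 24.93 q [ 0.36  0.38 -0.75  1.69  0.28  1.19 -0.59]
turn [-0.4  0.6 -0.2] dz(tool)-1.1
[2.5, 0.0]
```

View pics/s9.png

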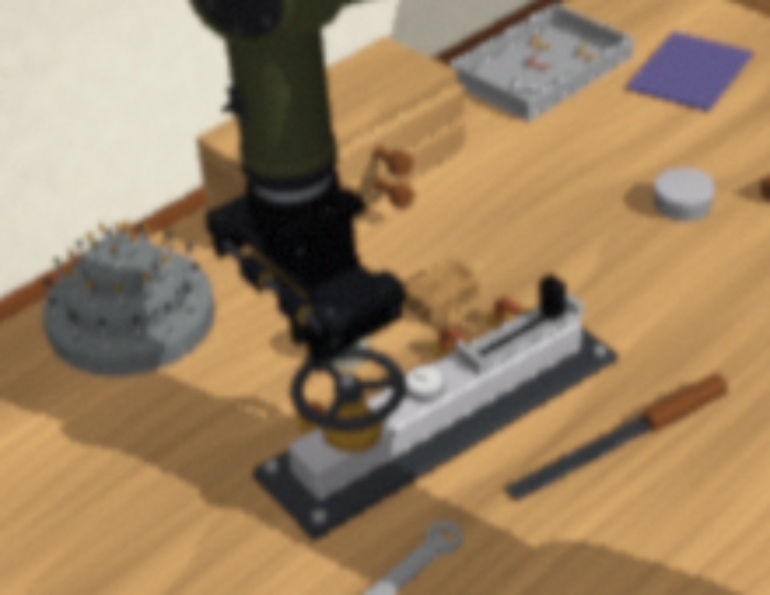

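View pics/w9.png

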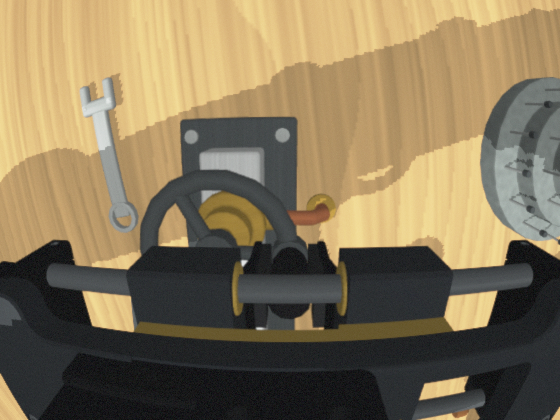

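View pics/t9.png

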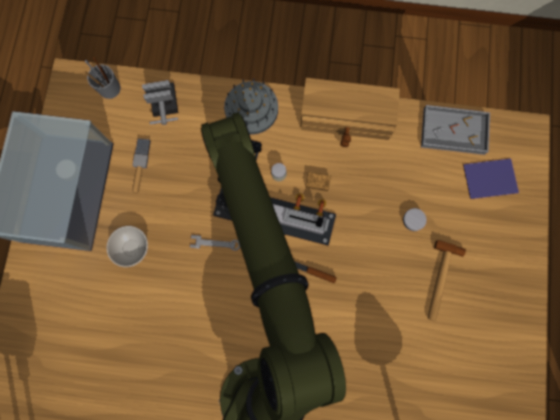

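The side view shows the selector at (550,295) against the far bracket. In the wrist view the handle at (290,270) is held between the pads. In the top view the bystanders are where they were: jar (278,171), cork (318,180), spanner (212,243). The setting held for a second.

```bash
python3 -c "
from bench import order
print(order.close_job())"
```

```text
the job is handed in; nothing more can be done
None
```

The job is handed in at about 25 s of the 72 s allowed, with all three steps done in order and the gripper still holding the handle.

- **Selector:** I pushed the grip until it stopped moving and the force rose to 8 N. Later pictures show it against the far bracket.
- **Shutting the valve:** I carried the handle about 257° clockwise until it stopped at 359.1–359.3° with about 7 N of push. That agrees with the expected shut direction of 0°.
- **Backing off:** I turned it back two counted turns, ending at 359.2°, the same reading as at the stop. Allowing for the tool's slight tilt at each reading, the setting is within about 0.5° of two turns.
- **Last checks:** The angle did not change over more than 1 s of holding, at about 4 N on the handle and a 40 N grip setting. The highest force I read was about 15 N. The jar, sanding block, spanner, file, tin and the rest looked unmoved.

**What went less smoothly:**
- The arm drifted upward while holding still, so I regripped the handle twice to get the right height.
- The tool tilted up to 3° under the spring load in the last half turn. I brought it back to within about 1° before the final reading.
- I did not measure the selector's final position numerically. It rests on the force reading and the pictures.

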